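# Hold the solder feeder's pressure arm open for threading

### The arm

A 6-joint arm with a two-finger parallel gripper is mounted at the origin on a cart in front of the work surface, level with it; the furniture and walls round the work are solid. World frame = base frame: x ahead of the robot, y to its left, z up, the work surface at z = 0. Lengths are in m, angles in degrees, forces in N, time in s.
With the tool pointing down it reaches from about 0.3 to 0.75 m from the base axis. Payload 8.5 kg.
Tool frame: the origin (TCP) lies at the very end of the fingers, on their centre line; the grasp point (between the pads) lies 19 mm behind it; z points along the fingers, y is the line along which they close (so a half turn about z gives the same grasp; the last joint's range is limited). The gripper opens to 85 mm and grips with 20 to 120 N. Pads are 22 mm wide; open, the fingers measure 114 mm over their backs; the gripper's body (76 mm by 85 mm) begins 54 mm behind the grasp point. The pads swing forward as they close: fully open they stand 13 mm farther back than shut.
Start: joints at [-88.195, 21.807, 74.336, -0, 83.858, -12.336], TCP at [0.134, -0.533, 0.205] pointing down, gripper open.
Joint ranges: [-178.18, 178.18], [-50.72, 133.34], [12.68, 142.11], [-81.47, 261.47], [9.98, 163.14], [-165.26, 165.26]. Speed limits (degrees/s): [136.94, 136.94, 180, 180, 180, 180].

### API

Orientations are given as a 3x3 rotation matrix whose columns are the frame's x, y, z axes.
In Python, from rig import observe, cams, ticket gives the robot as it stands.
- The arm moves only by the tool move_arm, never from a script. Its arguments are lists of equal length, an entry for each row: "jaw": the finger opening in cm, from 0 to 8.54; "dp": the shift along the tool's x, y, z in cm, a list of three; "turn": the turn, a rotation vector about the tool's x, y, z in rad, a list of three. In form: {"jaw": [jaw, ...], "dp": [[tx, ty, tz], ...], "turn": [[wx, wy, wz], ...]}. A call has 1 to 12 rows; each row shifts and turns the commanded pose from where the row before left it, along the tool's axes as they then stand; what a row does not reach is not made up. A row lasts 1/12 s, in which the tool goes at most 41.7 mm and 7.16 degrees, less where a joint would pass 70% of its speed; a pose out of reach is approached as far as the arm can. A call is refused whole if a number of a shift passes 4.17 or a number of a turn 0.125, either way. A call with a gripper value outside its range is refused whole. The fingers move at their own pace and stop on an object; "force" is the grip in N (left out, the last holds). Time passes only in rows, so rows that do not move let the fingers close. It gives the time, the measured TCP pose, the force, the opening and the grip force at its end, in the units of the state.
- observe(): the state, without advancing time (a new reading comes with each control period).
- cams.get_image(name): name is "scene" or "top" or "wrist"; returns (picture, depth): 480x640x3 uint8, red, green, blue; 480x640 float32, m along the optical axis (not along the pixel's ray), 0 where there is no reading.
- cams.calibration(name): a dict with "vertical_fov" (degrees; the focal length in pixels is half the picture's height over the tangent of half this angle, whatever the lens; pixels are square), "cx", "cy" (the principal point, pixels), "view" (4x4, takes a point from world to camera coordinates); the wrist camera has in their place "tool_from_camera" (4x4, takes a point from camera to tool coordinates, whose origin is the TCP and whose axes are the flange's). Camera axes: x right, y up, looking along -z (the intrinsics and any distortion apply to the point x, -y, -z); pixel columns grow to the right and rows downward; lengths in m; the calibration is good to about 2 mm. A picture is of the moment at which its call begins: read the wrist's pose just before it. calibration takes no time and is no camera call.
- ticket.close_job(): hands the job in; it is judged then, once.
Trained networks look in the newest picture that a camera, given by its name, has taken for a name from the list of things; names that differ only in an ending like _2 or _b are one class to them, and where a whole thing is asked for, a point or a joint stands for the part that bears it (a point fixed in the world has none). Each returns a list of dicts, best first, with "p" (0 to 1); they miss things now and then, are a little off and sometimes report something else, mostly with a low value. They report only what shows in the picture. A call takes as long as a camera call.
- cams.spot_in(camera, query): "box" ([centre column, centre row, width, height] as shares, 0 to 1, of the picture: columns of its width, rows of its height, round what is visible of it).
- cams.outline_of(camera, query): "mask" (480x640 bool, what is visible of it) and "box" ([centre column, centre row, width, height] as shares, 0 to 1, of the picture: columns of its width, rows of its height, round what is visible of it).
- cams.mark_of(camera, query): "location" ([column, row] as shares, 0 to 1, of the picture: columns of its width, rows of its height: a listed point, or the origin of a listed thing).
The state is a dict: "time_s": time; "q": joint angles; "qvel": joint speeds; "joint_efforts": joint torques, N m; "position": TCP position; "tool_rot": TCP orientation; "ft_force": force on the tool from outside, world axes, zero at the start; "wrist_torque": the same for the moment, N m; "grip_width": finger opening in m; "gripper_force": force on a finger pad.
Only numpy, scipy, OpenCV 4.12 (cv2) and the standard library are available. Lean on these libraries where they do the work, as an engineer would, in place of code of your own. Each camera call takes 0.05 s, during which the arm holds its last target. There are 200 camera calls.

### The job

I am about to thread new solder wire into the wire feeder. Slide the pawl on its deck fully home towards the ratchet, so that it will catch the arm if you slip, then push the sprung pressure arm back past the ratchet click and on until you feel it come firmly up against the rubber end stop (do not ram it). Keep it pressed there: the job finishes with you still holding the arm against the stop, and everything lying around left where it is.

Things in the scene. Friction and masses are not known exactly. Their poses are not given: they have to be found in the camera images.
- feeder: Bench solder-wire feeder, a fixed grey housing 165 x 236 mm with an aluminium deck 45 mm above the bench. Origin: centre of its underside. x: across it from the reel and dial side to the end stop side, the way the arm opens; y: along it from the arm's thumb tab to the pawl; z up. On the deck near (-52, 40) mm a solder reel, top 88 mm above the bench
- pivot (a point): Point on the pressure arm's upright hinge axis, 74 mm above the bench. A torsion spring there pushes the arm shut
- thumb_tab (a point): Centre of the upright black thumb tab at the arm's free end: 14 mm thick across the push, 26 mm wide along the arm, from 78 to 112 mm above the bench (centre 95 mm), 125 mm from the hinge axis. Push the face that looks to the reel and dial side (the robot's side), square to the arm; with the arm shut that push is along the feeder's +x
- pressure_arm (a joint): Angle of the arm (aluminium bar, 14 mm wide, top 34 mm above the deck): 0 shut with its idler roller at the driven roller, growing as the tab is pushed back, counter-clockwise from above. Push at the tab: 5 N at first, 9 N at 0.5. With the pawl home it rises to 11 to 15 N near 0.2 as the tooth lifts the pawl, falls off sharply at about 0.26 (the click), and the pawl is in by 0.33; let go after that, it catches the arm at about 0.29
- pawl_knob (a point): Centre of the black thumb knob of the pawl slide, at the end of the deck away from the tab: 22 mm along the feeder's x, 16 mm along its y, from 64 to 88 mm above the bench (centre 76 mm). Push it along the feeder's -y, towards the arm's hinge; about 12 N; guide rails beside it reach 64 mm above the bench
- pawl_slide (a joint): Travel of the pawl slide in m: near 0 (0 to 0.004) drawn back, 0.014 fully home against its end, pawl at the ratchet. It stays where it is left
- pawl (a joint): How far the sprung steel pawl is pushed back into its slide, in m: 0 fully out, about 0.004 while the tooth passes under it, 0 again once it has dropped in behind the tooth
- bumper (a point): Centre of the round rubber bumper (radius 7 mm) of the end stop, 74 mm above the bench, 60 mm from the hinge axis along the feeder's -y. The stop is clamped in a slot along the feeder's x and its place differs from run to run: the far side of the arm's bar meets it at an angle of 0.41 to 0.52, well past the click. Rubber: the push at the tab then rises about 5 N per 0.01 rad
- end_stop: The clamped aluminium end stop with the bumper, fixed to the feeder's deck; origin on the deck under the bumper's centre
- cutters: Yellow-handled side cutters, 116 mm, lying on the bench to the left; leave alone
- flux_jar: Small screw-cap jar, 37 mm across, 46 mm tall, on the bench to the left; leave alone
- tweezers: Steel tweezers, 130 mm, lying on the bench to the left; leave alone
- wick: Small flat reel of desoldering wick, 38 mm, lying on the feeder's deck corner; leave alone
- flux_syringe: Flux syringe, 122 mm, lying on the bench to the right; leave alone
- phone_board: Green circuit board, 145 x 82 mm, to the right; leave alone
- tape_roll: Roll of tape, 72 mm, to the right; leave alone
- screw_dish: Steel dish of small screws, 71 mm, to the left; leave alone

How it is judged:
By the outcome, as a careful person would: the job done as asked, in the order asked, and still so for the second after the job is handed in, while the arm keeps its last pose, push and grip.
It also fails if it takes over 58 s, if anything falls off the work surface, if the arm or the gripper's body presses on something with over 40 N, if the wrist force passes 120 N, or if a joint passes its speed limit or range.

## Working session

There is one attempt and no reset: what is moved stays moved. The work goes in short steps, Python scripts to look and compute and a tool call to move; the robot and the scene stay as the last step left them, time stands still between calls to the robot, and variables do not carry over. Pictures are saved under pics/ and viewed, at most 10 in all, crops included, and the job is handed in when it is done.

Besides the shell and the picture viewer there is one more tool, called after ">>>" by a JSON object that holds its "api" and its "payload", one argument or row to a line. move_arm: Moves the arm, as the interface text tells. Its arguments: {"type":"object","properties":{"jaw":{"type":"array","items":{"type":"number"}},"dp":{"type":"array","items":{"type":"array","items":{"type":"number"}}},"turn":{"type":"array","items":{"type":"array","items":{"type":"number"}}},"force":{"type":"number"}},"required":["jaw","dp","turn"]}

```bash
mkdir -p pics
cat > h.py <<'E'
import numpy as np, cv2
from rig import observe, cams, ticket
def px2w(cam,c,r,z=None,depth=None,st=None):
    k=cams.calibration(cam); f=240/np.tan(np.radians(k["vertical_fov"])/2)
    d=np.array([(c-k["cx"])/f,-(r-k["cy"])/f,-1.0])
    if cam=="wrist":
        T=np.eye(4);T[:3,:3]=np.array(st["tool_rot"]);T[:3,3]=st["position"];M=T@np.array(k["tool_from_camera"])
    else: M=np.linalg.inv(np.array(k["view"]))
    o=M[:3,3];w=M[:3,:3]@d
    s=depth if depth is not None else (z-o[2])/w[2]
    return o+s*w
E
python3 - <<'E'
from h import *
print({k:v for k,v in observe().items()})
Z=dict(thumb_tab=.095,pivot=.074,pawl_knob=.076,bumper=.074,feeder=0,end_stop=.045,tape_roll=0.01,flux_syringe=.01,wick=.045)
for cam in("top","scene"):
    im,d=cams.get_image(cam); cv2.imwrite(f"pics/{cam}0.png",im[:,:,::-1]); print(cam,cams.calibration(cam).keys(),[cams.calibration(cam)[k] for k in("vertical_fov","cx","cy")])
    for n,z in Z.items():
        for m in cams.mark_of(cam,n)[:1]:
            c,r=m["location"][0]*640,m["location"][1]*480
            print(n,round(m["p"],2),round(c),round(r),px2w(cam,c,r,z).round(3),d[int(r),int(c)], px2w(cam,c,r,depth=d[int(r),int(c)]).round(3))
E
```

```text
{'time_s': 0.0, 'q': array([-8.81956946e+01,  2.18416152e+01,  7.43847174e+01,  1.08850583e-03,
        8.38593230e+01, -1.23352027e+01]), 'qvel': array([-0.11021766,  0.03593076,  0.04701982,  0.04100389, -0.10016379,
        0.01287106]), 'joint_efforts': array([ 2.55962674e-03, -4.48462236e+01, -2.31270647e+01, -1.91334893e-04,
        4.76187095e-03, -6.61438307e-06]), 'position': array([ 0.13435372, -0.53299268,  0.20400617]), 'tool_rot': array([[ 9.69704306e-01,  2.44281720e-01, -2.81908463e-05],
       [ 2.44281488e-01, -9.69703212e-01,  1.49482553e-03],
       [ 3.37821798e-04, -1.45642525e-03, -9.99998882e-01]]), 'ft_force': array([ 0.40583606, -0.8296012 ,  0.01028812]), 'wrist_torque': array([-0.03740247,  0.00927247,  0.02573555]), 'gripper_force': 0.0, 'grip_width': 0.08537151693283286}
top dict_keys(['vertical_fov', 'cx', 'cy', 'view']) [48.11540385686471, 308.9248096673751, 234.55845905566088]
thumb_tab 0.68 426 284 [ 0.332 -0.317  0.095] 1.327686 [ 0.332 -0.339  0.001]
pivot 0.74 314 222 [ 0.476 -0.059  0.074] 1.2511042 [ 0.475 -0.059  0.088]
pawl_knob 0.71 283 219 [0
[... 454 characters left out ...]
 0.399 -0.153  0.045] 1.2789618 [ 0.398 -0.152  0.054]
scene dict_keys(['vertical_fov', 'cx', 'cy', 'view']) [44.31152998266732, 326.84776324022715, 235.2320927733047]
thumb_tab 0.78 338 198 [ 0.47  -0.201  0.095] 1.5438653 [ 0.461 -0.182  0.104]
pawl_knob 0.69 293 237 [0.489 0.012 0.076] 1.3942292 [0.48  0.027 0.085]
bumper 0.64 310 213 [ 0.516 -0.128  0.074] 1.537729 [ 0.516 -0.129  0.074]
feeder 0.57 317 253 [ 0.467 -0.065  0.   ] 1.4116311 [0.43  0.004 0.044]
end_stop 0.67 314 224 [ 0.507 -0.128  0.045] 1.4579704 [ 0.47  -0.058  0.084]
flux_syringe 0.54 355 212 [ 0.468 -0.305  0.01 ] 1.7170159 [ 0.478 -0.329 -0.003]
wick 0.52 358 225 [ 0.398 -0.166  0.045] 1.519049 [ 0.393 -0.154  0.051]
```

Run:
```python
import cv2
a=cv2.imread("pics/top0.png")[150:320,220:450]; b=cv2.imread("pics/scene0.png")[140:330,200:440]
cv2.imwrite("pics/t1.png",cv2.resize(a,None,fx=3.4,fy=3.4,interpolation=2)); cv2.imwrite("pics/s1.png",cv2.resize(b,None,fx=3.1,fy=3.1,interpolation=2))
```

```text
(no output)
```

View pics/t1.png

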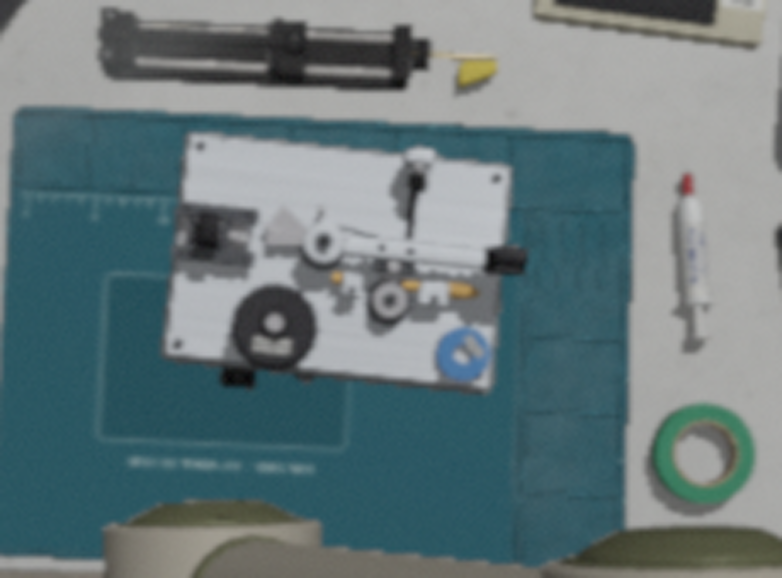

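View pics/s1.png

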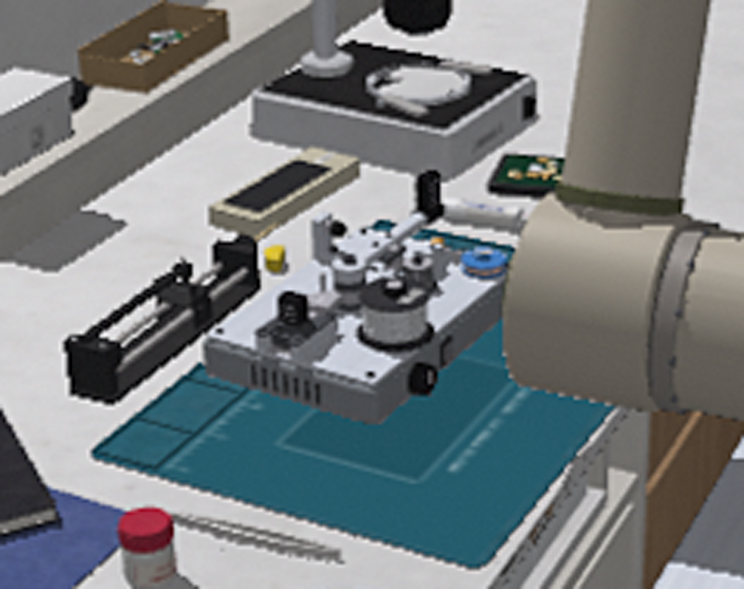

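The pictures show the feeder nearly aligned with the world axes. In the full top frame the black knob is at about (281,218) and the black tab at about (369,226). The deck corners are clear, and the fingers have free room behind both the knob and the tab.

Run:
```python
from h import *
C=[(188,133),(512,165),(488,390),(163,355)]
P=[px2w("top",220+c/3.4,150+r/3.4,.045) for c,r in C]
for p in P: print("corner",p.round(4))
print("centre",np.mean(P,0).round(4),[np.linalg.norm(P[i]-P[i-1]).round(3) for i in range(4)])
y=(P[0]+P[3]-P[1]-P[2]);print("yaw of feeder y from world y",np.degrees(np.arctan2(-y[0],y[1])))
x=(P[0]+P[1]-P[2]-P[3]);print("yaw x",np.degrees(np.arctan2(x[1],x[0])))
for n,(c,r),z in(("knob",(207,227),.088),("tab",(507,260),.112),("pivot",(322,242),.088)):
    print(n,px2w("top",220+c/3.4,150+r/3.4,z).round(4))
for cam in("top","scene"):
  im,d=cams.get_image(cam)
  for n in("thumb_tab","pawl_knob"):
    o=cams.outline_of(cam,n)
    if o:
        rr,cc=np.nonzero(o[0]["mask"]&(d>0)); Q=np.array([px2w(cam,c,r,depth=d[r,c]) for c,r in zip(cc,rr)])
        print(cam,n,o[0]["p"],len(Q),np.percentile(Q,[5,50,95],axis=0).round(3).tolist())
```

```text
corner [0.5573 0.0346 0.045 ]
corner [ 0.5367 -0.1961  0.045 ]
corner [ 0.3766 -0.1788  0.045 ]
corner [0.3992 0.05   0.045 ]
centre [ 0.4674 -0.0726  0.045 ] [np.float64(0.159), np.float64(0.232), np.float64(0.161), np.float64(0.23)]
yaw of feeder y from world y -5.369543668693378
yaw x -5.853701101642188
knob [0.4848 0.0185 0.088 ]
tab [ 0.4616 -0.184   0.112 ]
pivot [ 0.4753 -0.0602  0.088 ]
top pawl_knob 0.57 138 [[0.475, 0.0, 0.055], [0.484, 0.016, 0.076], [0.494, 0.032, 0.091]]
scene thumb_tab 0.73 542 [[0.457, -0.194, 0.042], [0.469, -0.104, 0.074], [0.495, -0.029, 0.103]]
scene pawl_knob 0.7 140 [[0.475, 0.014, 0.053], [0.484, 0.025, 0.069], [0.495, 0.033, 0.087]]
```

>>> {"api": "move_arm", "payload": {
  "jaw": [0, 0, 0, 0, 0, 0, 0, 0, 0, 0, 0, 0],
  "dp": [
    [2.04, -2.05, 0],
    [2.04, -2.05, 0],
    [2.04, -2.05, 0],
    [2.04, -2.05, 0],
    [2.04, -2.05, 0],
    [2.04, -2.05, 0],
    [2.04, -2.05, 0],
    [2.04, -2.05, 0],
    [2.04, -2.05, 0],
    [2.04, -2.05, 0],
    [2.04, -2.05, 0],
    [2.04, -2.05, 0]
  ],
  "turn": [
    [0, 0, 0],
    [0, 0, 0],
    [0, 0, 0],
    [0, 0, 0],
    [0, 0, 0],
    [0, 0, 0],
    [0, 0, 0],
    [0, 0, 0],
    [0, 0, 0],
    [0, 0, 0],
    [0, 0, 0],
    [0, 0, 0]
  ]
}}

```text
time_s: 2.3
position: [0.3121, -0.2337, 0.2048]
tool_rot: [[0.97, 0.244, 0.0], [0.244, -0.97, -0.0], [0.0, 0.0, -1.0]]
ft_force: [0.6, 0.8, 0.8]
grip_width: 0.0
gripper_force: 0.0
```

>>> {"api": "move_arm", "payload": {
  "jaw": [0, 0, 0, 0, 0, 0, 0, 0, 0, 0, 0, 0],
  "dp": [
    [2.04, -2.05, 0],
    [2.04, -2.05, 0],
    [2.04, -2.05, 0],
    [2.04, -2.05, 0],
    [2.04, -2.05, 0],
    [2.04, -2.05, 0],
    [2.04, -2.05, 0],
    [2.04, -2.05, 0],
    [2.04, -2.05, 0],
    [2.04, -2.05, 0],
    [2.04, -2.05, 0],
    [2.04, -2.05, 0]
  ],
  "turn": [
    [0, 0, 0],
    [0, 0, 0],
    [0, 0, 0],
    [0, 0, 0],
    [0, 0, 0],
    [0, 0, 0],
    [0, 0, 0],
    [0, 0, 0],
    [0, 0, 0],
    [0, 0, 0],
    [0, 0, 0],
    [0, 0, 0]
  ]
}}

```text
time_s: 3.3
position: [0.4895, 0.0649, 0.2047]
tool_rot: [[0.97, 0.244, 0.0], [0.244, -0.97, -0.0], [0.0, 0.0, -1.0]]
ft_force: [-0.1, -0.2, 0.6]
grip_width: -0.0002
gripper_force: 0.0
```

>>> {"api": "move_arm", "payload": {
  "jaw": [0, 0, 0, 0, 0, 0],
  "dp": [
    [0, 0, 0],
    [0, 0, 0],
    [0, 0, 0],
    [0, 0, 0],
    [0, 0, 0],
    [0, 0, 0]
  ],
  "turn": [
    [0, 0, 0.0865],
    [0, 0, 0.0865],
    [0, 0, 0.0865],
    [0, 0, 0.0865],
    [0, 0, 0],
    [0, 0, 0]
  ]
}}

```text
time_s: 3.8
position: [0.4889, 0.0634, 0.2046]
tool_rot: [[0.995, -0.096, 0.0], [-0.096, -0.995, -0.0], [0.0, -0.0, -1.0]]
ft_force: [-1.0, 0.1, -0.1]
grip_width: -0.0002
gripper_force: 0.0
```

Run:
```python
from h import *
st=observe(); print(st["time_s"],st["position"].round(4),st["tool_rot"].round(3).tolist(),st["ft_force"].round(2),st["grip_width"])
im,d=cams.get_image("wrist"); cv2.imwrite("pics/w1.png",im[:,:,::-1])
for n,z in(("pawl_knob",.076),("pivot",.074),("thumb_tab",.095),("bumper",.074)):
    for m in cams.mark_of("wrist",n)[:2]:
        c,r=m["location"][0]*640,m["location"][1]*480
        print(n,round(m["p"],2),round(c),round(r),px2w("wrist",c,r,z,st=st).round(4))
```

```text
3.8 [0.4889 0.0634 0.2046] [[0.995, -0.096, 0.0], [-0.096, -0.995, -0.0], [0.0, -0.0, -1.0]] [-0.96  0.11 -0.07] -0.00015545312164802976
pawl_knob 0.59 381 216 [0.4822 0.0166 0.076 ]
pivot 0.98 490 212 [ 0.4765 -0.0623  0.074 ]
bumper 0.84 589 142 [ 0.5201 -0.1291  0.074 ]
```

View pics/w1.png

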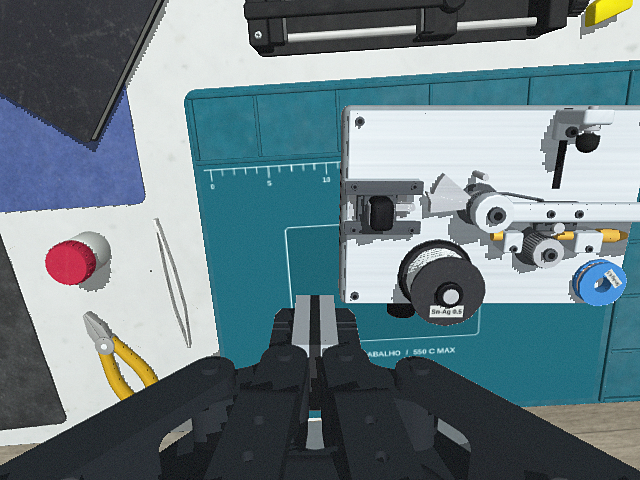

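The wrist view has the knob at (381,214), which works out to (0.483, 0.0175) and agrees with the top view. The fingers are lined up behind it, so I'll go down and push.

>>> {"api": "move_arm", "payload": {
  "jaw": [0, 0, 0, 0, 0, 0, 0, 0, 0, 0],
  "dp": [
    [0, 0, 2],
    [0, 0, 2.5],
    [0, 0, 2.5],
    [0, 0, 2.5],
    [0, 0, 2],
    [0, 0, 1.2],
    [0, 0, 0.7],
    [0, 0, 0],
    [0, 0.8, 0],
    [0, 0.8, 0]
  ],
  "turn": [
    [0, 0, 0],
    [0, 0, 0],
    [0, 0, 0],
    [0, 0, 0],
    [0, 0, 0],
    [0, 0, 0],
    [0, 0, 0],
    [0, 0, 0],
    [0, 0, 0],
    [0, 0, 0]
  ]
}}

```text
time_s: 4.88
position: [0.4879, 0.047, 0.0715]
tool_rot: [[0.995, -0.098, 0.002], [-0.098, -0.995, -0.0], [0.002, 0.0, -1.0]]
ft_force: [0.3, -0.3, 0.3]
grip_width: 0.0001
gripper_force: 0.0
```

>>> {"api": "move_arm", "payload": {
  "jaw": [0, 0, 0, 0, 0, 0],
  "dp": [
    [0, 0.2, 0],
    [0, 0.2, 0],
    [0, 0.2, 0],
    [0, 0.2, 0],
    [0, 0.1, 0],
    [0, 0.1, 0]
  ],
  "turn": [
    [0, 0, 0],
    [0, 0, 0],
    [0, 0, 0],
    [0, 0, 0],
    [0, 0, 0],
    [0, 0, 0]
  ]
}}

```text
time_s: 5.38
position: [0.4864, 0.0374, 0.0707]
tool_rot: [[0.995, -0.099, 0.0], [-0.099, -0.995, 0.0], [0.0, -0.0, -1.0]]
ft_force: [-0.5, -0.5, 0.2]
grip_width: 0.0
gripper_force: 0.0
```

>>> {"api": "move_arm", "payload": {
  "jaw": [0, 0, 0, 0, 0, 0],
  "dp": [
    [0, 0.1, 0],
    [0, 0.1, 0],
    [0, 0.1, 0],
    [0, 0.1, 0],
    [0, 0.1, 0],
    [0, 0.1, 0]
  ],
  "turn": [
    [0, 0, 0],
    [0, 0, 0],
    [0, 0, 0],
    [0, 0, 0],
    [0, 0, 0],
    [0, 0, 0]
  ]
}}

```text
time_s: 5.88
position: [0.4858, 0.0315, 0.0706]
tool_rot: [[0.995, -0.099, -0.0], [-0.099, -0.995, -0.0], [-0.0, 0.0, -1.0]]
ft_force: [0.2, -0.5, -0.9]
grip_width: 0.0001
gripper_force: 0.0
```

>>> {"api": "move_arm", "payload": {
  "jaw": [0, 0, 0, 0, 0, 0],
  "dp": [
    [0, 0.1, 0],
    [0, 0.1, 0],
    [0, 0.1, 0],
    [0, 0.1, 0],
    [0, 0.1, 0],
    [0, 0.1, 0]
  ],
  "turn": [
    [0, 0, 0],
    [0, 0, 0],
    [0, 0, 0],
    [0, 0, 0],
    [0, 0, 0],
    [0, 0, 0]
  ]
}}

```text
time_s: 6.38
position: [0.4851, 0.0255, 0.0706]
tool_rot: [[0.995, -0.099, -0.0], [-0.099, -0.995, 0.0], [-0.0, -0.0, -1.0]]
ft_force: [0.0, -1.0, 0.8]
grip_width: -0.0003
gripper_force: 0.0
```

Run:
```python
from h import *
im,d=cams.get_image("wrist"); cv2.imwrite("pics/w2.png",im[:,:,::-1])
```

```text
(no output)
```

View pics/w2.png

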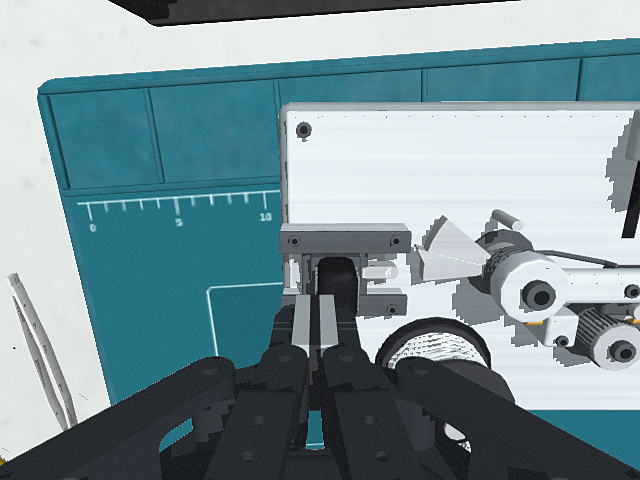

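Run:
```python
from h import *
st=observe(); im,d=cams.get_image("wrist")
print(np.array(cams.calibration("wrist")["tool_from_camera"]).round(3))
for c,r in[(335,262),(340,275),(340,290),(348,300),(352,308),(320,262),(355,262),(300,297),(315,297),(330,297),(315,310),(310,340),(345,320),(340,235),(390,300)]:
    print(c,r,im[r,c],d[r,c],px2w("wrist",c,r,depth=d[r,c],st=st).round(4))
o=cams.outline_of("wrist","pawl_knob")
print(o[0]["p"],o[0]["box"]) if o else 0
```

```text
[[-0.     0.957  0.291  0.072]
 [ 1.     0.    -0.001 -0.001]
 [-0.001  0.291 -0.957 -0.17 ]
 [ 0.     0.     0.     1.   ]]
335 262 [16 15 26] 0.17532097 [0.4959 0.0168 0.076 ]
340 275 [45 46 52] 0.16305774 [0.4953 0.0156 0.089 ]
340 290 [35 34 39] 0.16445811 [0.4893 0.0161 0.0893]
348 300 [37 41 43] 0.1652585 [0.4849 0.0134 0.0897]
352 308 [37 34 33] 0.1672825 [0.4809 0.012  0.0888]
320 262 [22 21 24] 0.17855528 [0.4954 0.0231 0.0729]
355 262 [ 90  96 100] 0.18475457 [0.4918 0.0081 0.0671]
300 297 [145 156 158] 0.14831771 [0.495  0.0305 0.1049]
315 297 [33 36 30] 0.1477541 [0.4947 0.0253 0.1054]
330 297 [141 151 155] 0.14821133 [0.494  0.0201 0.105 ]
315 310 [33 37 40] 0.13859029 [0.4946 0.0253 0.1151]
310 340 [23 32 34] 0.12122428 [0.4944 0.0268 0.1333]
345 320 [31 34 41] 0.14098546 [0.4893 0.0159 0.1139]
340 235 [ 91  96 102] 0.18519863 [0.5035 0.0134 0.0633]
390 300 [ 94 100 107] 0.19428456 [ 0.4703 -0.0067  0.0632]
0.63 [0.5477, 0.5851, 0.1516, 0.1294]
```

Run:
```python
from h import *
im,d=cams.get_image("scene"); cv2.imwrite("pics/s2.png",cv2.resize(im[190:280,240:360,::-1],None,fx=6,fy=6,interpolation=2))
st=observe();k=cams.calibration("scene");f=240/np.tan(np.radians(k["vertical_fov"])/2)
for dz in(0,.019,.033,.073):
    p=np.array(k["view"])@np.r_[st["position"]+[0,0,dz],1]; c,r=k["cx"]+f*p[0]/-p[2],k["cy"]-f*p[1]/-p[2]
    print(dz,c,r,"crop",(c-240)*6,(r-190)*6,-p[2],d[int(r),int(c)])
```

```text
0 292.2603522513114 242.15756348272225 crop 313.5621135078685 312.9453808963335 1.4044294403043605 1.4049083
0.019 291.86956818780317 235.0812362302654 crop 311.217409126819 270.4874173815924 1.3956775178724419 1.4016395
0.033 291.57847137732847 229.81004816140486 crop 309.4708282639708 238.8602889684292 1.3892287329226074 1.3728321
0.073 290.73167451805995 214.47623019876363 crop 304.3900471083597 146.85738119258178 1.3708036330659372 1.3481108
```

View pics/s2.png

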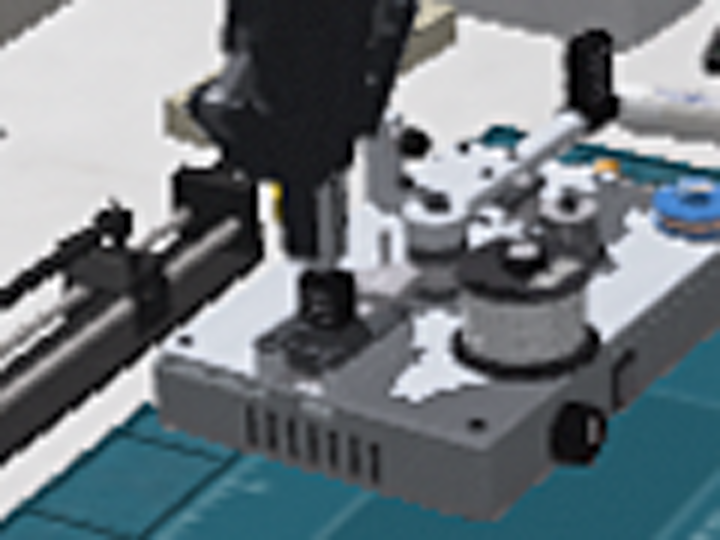

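The fingertips stop just above the knob, at crop (318,262) against the knob top at row 272. The wrist depth also puts their end about 2 to 3 cm above the reported TCP. I'll measure that offset.

Run:
```python
from h import *
st=observe()
im,d=cams.get_image("scene")
for c in(290,293,296):
  print([(r,px2w("scene",c,r,depth=d[r,c]).round(3).tolist(),int(im[r,c].mean())) for r in range(228,240,1)])
im,d=cams.get_image("wrist")
for c in(302,330):
  print([(r,px2w("wrist",c,r,depth=d[r,c],st=st).round(3).tolist()) for r in range(288,302,2)])
```

```text
[(228, [0.482, 0.037, 0.115], 30), (229, [0.481, 0.04, 0.113], 30), (230, [0.48, 0.041, 0.111], 27), (231, [0.481, 0.04, 0.108], 21), (232, [0.481, 0.04, 0.106], 39), (233, [0.486, 0.032, 0.098], 114), (234, [0.489, 0.028, 0.093], 161), (235, [0.493, 0.021, 0.086], 93), (236, [0.492, 0.023, 0.084], 18), (237, [0.491, 0.024, 0.082], 5), (238, [0.493, 0.021, 0.078], 34), (239, [0.491, 0.026, 0.078], 37)]
[(228, [0.477, 0.033, 0.113], 92), (229, [0.474, 0.038, 0.114], 92), (230, [0.475, 0.036, 0.11], 92), (231, [0.476, 0.035, 0.107], 85), (232, [0.478, 0.032, 0.103], 76), (233, [0.477, 0.033, 0.1], 101), (234, [0.476, 0.036, 0.099], 104), (235, [0.488, 0.016, 0.085], 54), (236, [0.484, 0.022, 0.086], 8), (237, [0.482, 0.026, 0.085], 17), (238, [0.482, 0.027, 0.083], 36), (239, [0.481, 0.029, 0.082], 60)]
[(228, [0.47, 0.031, 0.114], 44), (229, [0.474, 0.024, 0.108], 44), (230, [0.475, 0.023, 0.104], 53), (231, [0.477, 0.02, 0.1], 48), (232, [0.474, 0.025, 0.1], 70), (233, [0.475, 0.024, 0.097], 134), (234, [0.525, -0.063, 0.042], 144), (235, [0.48, 0.015, 0.086], 8), (236, [0.477, 0.021, 0.087], 11), (237, [0.477, 0.02, 0.083], 17), (238, [0.479, 0.018, 0.08], 17), (239, [0.477, 0.021, 0.079], 13)]
[(288, [0.478, 0.033, 0.058]), (290, [0.477, 0.033, 0.058]), (292, [0.477, 0.033, 0.06]), (294, [0.476, 0.033, 0.061]), (296, [0.495, 0.03, 0.103]), (298, [0.495, 0.03, 0.105]), (300, [0.495, 0.03, 0.107])]
[(288, [0.49, 0.02, 0.089]), (290, [0.49, 0.02, 0.09]), (292, [0.488, 0.02, 0.089]), (294, [0.488, 0.02, 0.09]), (296, [0.494, 0.02, 0.104]), (298, [0.494, 0.02, 0.106]), (300, [0.494, 0.02, 0.107])]
```

>>> {"api": "move_arm", "payload": {
  "jaw": [0, 0, 0, 0],
  "dp": [
    [0, -0.7, 0],
    [0, -1.0, 0],
    [0, -1.0, 0],
    [0, 0, 0]
  ],
  "turn": [
    [0, 0, 0],
    [0, 0, 0],
    [0, 0, 0],
    [0, 0, 0]
  ]
}}

```text
time_s: 7.02
position: [0.4878, 0.0544, 0.0706]
tool_rot: [[0.995, -0.097, 0.0], [-0.097, -0.995, 0.0], [-0.0, -0.0, -1.0]]
ft_force: [-0.3, -0.2, -1.0]
grip_width: -0.0001
gripper_force: 0.0
```

Both cameras put the fingertips at z≈0.100 with the TCP reported at 0.0706. The real tip is therefore about 30 mm short of the reported TCP, and I'll offset for it. I'm lowering carefully with the force checked.

>>> {"api": "move_arm", "payload": {
  "jaw": [0, 0, 0, 0, 0, 0],
  "dp": [
    [0, 0, 0.6],
    [0, 0, 0.6],
    [0, 0, 0.6],
    [0, 0, 0.4],
    [0, 0, 0.3],
    [0, 0, 0]
  ],
  "turn": [
    [0, 0, 0],
    [0, 0, 0],
    [0, 0, 0],
    [0, 0, 0],
    [0, 0, 0],
    [0, 0, 0]
  ]
}}

```text
time_s: 7.52
position: [0.4875, 0.0523, 0.0448]
tool_rot: [[0.995, -0.099, -0.001], [-0.099, -0.995, 0.0], [-0.001, -0.0, -1.0]]
ft_force: [-0.6, 0.2, -0.0]
grip_width: 0.0007
gripper_force: 0.0
```

Run:
```python
from h import *
st=observe(); print(st["position"],st["ft_force"])
im,d=cams.get_image("scene")
for c in range(276,296,3):
  print(c,[(r,px2w("scene",c,r,depth=d[r,c]).round(3).tolist()) for r in range(236,250,2)])
```

```text
[0.48748702 0.05226884 0.0448402 ] [-0.57451445  0.16188511 -0.01073398]
276 [(236, [0.605, -0.094, 0.005]), (238, [0.598, -0.082, 0.006]), (240, [0.598, -0.082, 0.0]), (242, [0.547, -0.0, 0.045]), (244, [0.544, 0.006, 0.043]), (246, [0.541, 0.011, 0.041]), (248, [0.531, 0.026, 0.045])]
279 [(236, [0.597, -0.096, 0.006]), (238, [0.597, -0.097, -0.001]), (240, [0.547, -0.014, 0.044]), (242, [0.544, -0.009, 0.042]), (244, [0.54, -0.002, 0.04]), (246, [0.532, 0.01, 0.042]), (248, [0.526, 0.021, 0.044])]
282 [(236, [0.478, 0.081, 0.115]), (238, [0.488, 0.066, 0.101]), (240, [0.488, 0.066, 0.096]), (242, [0.49, 0.065, 0.089]), (244, [0.492, 0.062, 0.082]), (246, [0.489, 0.066, 0.08]), (248, [0.506, 0.039, 0.057])]
285 [(236, [0.481, 0.064, 0.107]), (238, [0.482, 0.062, 0.1]), (240, [0.484, 0.06, 0.093]), (242, [0.48, 0.067, 0.092]), (244, [0.482, 0.065, 0.086]), (246, [0.482, 0.065, 0.081]), (248, [0.484, 0.062, 0.073])]
288 [(236, [0.475, 0.061, 0.106]), (238, [0.478, 0.056, 0.098]), (240, [0.475, 0.062, 0.096]), (242, [0.476, 0.06, 0.09]), (244, [0.476, 0.061, 0.085]), (246, [0.476, 0.061, 0.08]), (248, [0.475, 0.063, 0.076])]
291 [(236, [0.479, 0.041, 0.096]), (238, [0.472, 0.052, 0.097]), (240, [0.476, 0.047, 0.089]), (242, [0.478, 0.044, 0.082]), (244, [0.473, 0.053, 0.082]), (246, [0.476, 0.048, 0.073]), (248, [0.486, 0.032, 0.058])]
294 [(236, [0.482, 0.022, 0.086]), (238, [0.48, 0.025, 0.082]), (240, [0.478, 0.029, 0.079]), (242, [0.48, 0.026, 0.072]), (244, [0.48, 0.026, 0.067]), (246, [0.48, 0.027, 0.062]), (248, [0.478, 0.031, 0.059])]
```

>>> {"api": "move_arm", "payload": {
  "jaw": [0, 0, 0, 0, 0, 0, 0, 0],
  "dp": [
    [0, 0.4, 0.3],
    [0, 0.4, 0],
    [0, 0.3, 0],
    [0, 0.2, 0],
    [0, 0.1, 0],
    [0, 0.1, 0],
    [0, 0.1, 0],
    [0, 0, 0]
  ],
  "turn": [
    [0, 0, 0],
    [0, 0, 0],
    [0, 0, 0],
    [0, 0, 0],
    [0, 0, 0],
    [0, 0, 0],
    [0, 0, 0],
    [0, 0, 0]
  ]
}}

```text
time_s: 8.23
position: [0.4865, 0.0377, 0.0428]
tool_rot: [[0.995, -0.1, 0.001], [-0.1, -0.995, 0.002], [0.001, -0.002, -1.0]]
ft_force: [0.9, 9.2, 1.1]
grip_width: -0.0
gripper_force: 4.3
```

>>> {"api": "move_arm", "payload": {
  "jaw": [0, 0, 0, 0, 0, 0],
  "dp": [
    [0, 0.1, 0],
    [0, 0.1, 0],
    [0, 0.1, 0],
    [0, 0.1, 0],
    [0, 0.1, 0],
    [0, 0, 0]
  ],
  "turn": [
    [0, 0, 0],
    [0, 0, 0],
    [0, 0, 0],
    [0, 0, 0],
    [0, 0, 0],
    [0, 0, 0]
  ]
}}

```text
time_s: 8.73
position: [0.486, 0.0331, 0.0428]
tool_rot: [[0.995, -0.099, 0.001], [-0.099, -0.995, 0.003], [0.001, -0.003, -1.0]]
ft_force: [1.8, 11.3, 1.4]
grip_width: 0.0001
gripper_force: 5.6
```

>>> {"api": "move_arm", "payload": {
  "jaw": [0, 0, 0, 0, 0],
  "dp": [
    [0, 0.1, 0],
    [0, 0.1, 0],
    [0, 0.1, 0],
    [0, 0.1, 0],
    [0, 0, 0]
  ],
  "turn": [
    [0, 0, 0],
    [0, 0, 0],
    [0, 0, 0],
    [0, 0, 0],
    [0, 0, 0]
  ]
}}

```text
time_s: 9.15
position: [0.4856, 0.0292, 0.0428]
tool_rot: [[0.995, -0.099, 0.001], [-0.099, -0.995, 0.003], [0.001, -0.003, -1.0]]
ft_force: [1.7, 11.8, 0.9]
grip_width: 0.0001
gripper_force: 5.6
```

>>> {"api": "move_arm", "payload": {
  "jaw": [0, 0, 0],
  "dp": [
    [0, 0.1, 0],
    [0, 0.1, 0],
    [0, 0, 0]
  ],
  "turn": [
    [0, 0, 0],
    [0, 0, 0],
    [0, 0, 0]
  ]
}}

```text
time_s: 9.4
position: [0.4854, 0.0272, 0.0428]
tool_rot: [[0.995, -0.099, 0.001], [-0.099, -0.995, 0.003], [0.001, -0.003, -1.0]]
ft_force: [1.4, 11.7, 0.7]
grip_width: -0.0
gripper_force: 5.6
```

>>> {"api": "move_arm", "payload": {
  "jaw": [0, 0, 0],
  "dp": [
    [0, 0.1, 0],
    [0, 0.1, 0],
    [0, 0, 0]
  ],
  "turn": [
    [0, 0, 0],
    [0, 0, 0],
    [0, 0, 0]
  ]
}}

```text
time_s: 9.65
position: [0.4854, 0.0266, 0.0429]
tool_rot: [[0.995, -0.1, 0.002], [-0.1, -0.995, 0.006], [0.001, -0.006, -1.0]]
ft_force: [4.3, 20.7, 0.8]
grip_width: -0.0002
gripper_force: 10.5
```

>>> {"api": "move_arm", "payload": {
  "jaw": [0, 0, 0],
  "dp": [
    [0, 0.07, 0],
    [0, 0, 0],
    [0, 0, 0]
  ],
  "turn": [
    [0, 0, 0],
    [0, 0, 0],
    [0, 0, 0]
  ]
}}

```text
time_s: 9.9
position: [0.4853, 0.0265, 0.0429]
tool_rot: [[0.995, -0.1, 0.002], [-0.1, -0.995, 0.006], [0.001, -0.006, -1.0]]
ft_force: [4.5, 24.0, 2.7]
grip_width: 0.0001
gripper_force: 12.3
```

>>> {"api": "move_arm", "payload": {
  "jaw": [0, 0, 0, 0, 0, 0, 0, 0, 0, 0, 0],
  "dp": [
    [0, -0.3, 0],
    [0, -0.7, 0],
    [0, -1.0, 0],
    [0, -0.5, 0],
    [0, 0, -1.0],
    [0, 0, -2.0],
    [0, 0, -2.5],
    [0, 0, -2.5],
    [0, 0, -2.5],
    [0, 0, -1.5],
    [0, 0, 0]
  ],
  "turn": [
    [0, 0, 0],
    [0, 0, 0],
    [0, 0, 0],
    [0, 0, 0],
    [0, 0, 0],
    [0, 0, 0],
    [0, 0, 0],
    [0, 0, 0],
    [0, 0, 0],
    [0, 0, 0],
    [0, 0, 0]
  ]
}}

```text
time_s: 10.82
position: [0.4888, 0.0478, 0.1657]
tool_rot: [[0.995, -0.099, 0.006], [-0.099, -0.995, -0.001], [0.006, 0.0, -1.0]]
ft_force: [0.9, 0.3, 0.1]
grip_width: -0.0001
gripper_force: 0.0
```

>>> {"api": "move_arm", "payload": {
  "jaw": [0, 0, 0, 0, 0, 0, 0, 0, 0, 0, 0, 0],
  "dp": [
    [-0.43, 2.35, 0],
    [-0.43, 2.35, 0],
    [-0.43, 2.35, 0],
    [-0.43, 2.35, 0],
    [-0.43, 2.35, 0],
    [-0.43, 2.35, 0],
    [-0.43, 2.35, 0],
    [-0.43, 2.35, 0],
    [-0.43, 2.35, 0],
    [-0.43, 2.35, 0],
    [0, 0, 0],
    [0, 0, 0]
  ],
  "turn": [
    [0, 0, 0],
    [0, 0, 0],
    [0, 0, 0],
    [0, 0, 0],
    [0, 0, 0],
    [0, 0, 0],
    [0, 0, 0],
    [0, 0, 0],
    [0, 0, 0],
    [0, 0, 0],
    [0, 0, 0],
    [0, 0, 0]
  ]
}}

```text
time_s: 11.82
position: [0.4209, -0.1821, 0.1617]
tool_rot: [[0.995, -0.101, -0.001], [-0.101, -0.995, 0.001], [-0.001, -0.001, -1.0]]
ft_force: [0.5, 1.2, 0.5]
grip_width: 0.0001
gripper_force: 0.0
```

Run:
```python
from h import *
st=observe(); print(st["position"].round(4))
im,d=cams.get_image("wrist"); cv2.imwrite("pics/w3.png",im[:,:,::-1])
for n,z in(("pawl_knob",.076),("pivot",.074),("thumb_tab",.095),("bumper",.074)):
    for m in cams.mark_of("wrist",n)[:1]:
        c,r=m["location"][0]*640,m["location"][1]*480
        print(n,round(m["p"],2),round(c),round(r),px2w("wrist",c,r,z,st=st).round(4))
```

```text
[ 0.4209 -0.1821  0.1617]
pivot 0.62 105 156 [ 0.4781 -0.0607  0.074 ]
thumb_tab 0.59 315 162 [ 0.4646 -0.1858  0.095 ]
bumper 0.66 202 70 [ 0.5195 -0.1275  0.074 ]
```

View pics/w3.png

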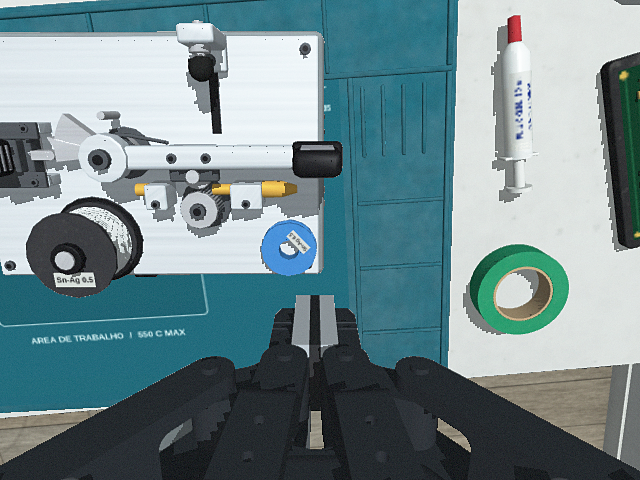

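The tab is at (317,160), directly ahead of the fingers, which agrees with the earlier estimate of (0.4645, -0.186). I estimate the arm meets the bumper at about 0.49 rad.

>>> {"api": "move_arm", "payload": {
  "jaw": [0, 0, 0, 0, 0, 0, 0, 0],
  "dp": [
    [0, 0, 2.0],
    [0, 0, 2.5],
    [0, 0, 2.5],
    [0, 0, 2.0],
    [0, 0, 1.2],
    [0, 0, 0.5],
    [0, 0, 0],
    [0, 0, 0]
  ],
  "turn": [
    [0, 0, 0],
    [0, 0, 0],
    [0, 0, 0],
    [0, 0, 0],
    [0, 0, 0],
    [0, 0, 0],
    [0, 0, 0],
    [0, 0, 0]
  ]
}}

```text
time_s: 12.73
position: [0.4217, -0.1817, 0.0561]
tool_rot: [[0.995, -0.098, 0.001], [-0.098, -0.995, -0.0], [0.001, 0.0, -1.0]]
ft_force: [-0.7, -0.2, 0.4]
grip_width: 0.0002
gripper_force: 0.0
```

>>> {"api": "move_arm", "payload": {
  "jaw": [0, 0, 0, 0, 0, 0, 0, 0],
  "dp": [
    [0.5, 0, 0],
    [0.7, 0, 0],
    [0.5, 0, 0],
    [0.3, 0, 0],
    [0.2, 0, 0],
    [0.1, 0, 0],
    [0.1, 0, 0],
    [0, 0, 0]
  ],
  "turn": [
    [0, 0, 0],
    [0, 0, 0],
    [0, 0, 0],
    [0, 0, 0],
    [0, 0, 0],
    [0, 0, 0],
    [0, 0, 0],
    [0, 0, 0]
  ]
}}

```text
time_s: 13.4
position: [0.4452, -0.1842, 0.0556]
tool_rot: [[0.995, -0.099, -0.0], [-0.099, -0.995, 0.0], [-0.0, -0.0, -1.0]]
ft_force: [0.1, -1.2, 0.6]
grip_width: -0.0002
gripper_force: 0.0
```

>>> {"api": "move_arm", "payload": {
  "jaw": [0, 0, 0, 0, 0],
  "dp": [
    [0.1, 0, 0],
    [0.1, 0, 0],
    [0.1, 0, 0],
    [0.1, 0, 0],
    [0, 0, 0]
  ],
  "turn": [
    [0, 0, 0],
    [0, 0, 0],
    [0, 0, 0],
    [0, 0, 0],
    [0, 0, 0]
  ]
}}

```text
time_s: 13.82
position: [0.4492, -0.1846, 0.0556]
tool_rot: [[0.995, -0.099, -0.0], [-0.099, -0.995, 0.0], [-0.0, -0.0, -1.0]]
ft_force: [0.4, 1.3, 0.8]
grip_width: 0.0001
gripper_force: 0.0
```

>>> {"api": "move_arm", "payload": {
  "jaw": [0, 0, 0, 0],
  "dp": [
    [0.1, 0, 0],
    [0.1, 0, 0],
    [0.1, 0, 0],
    [0, 0, 0]
  ],
  "turn": [
    [0, 0, 0],
    [0, 0, 0],
    [0, 0, 0],
    [0, 0, 0]
  ]
}}

```text
time_s: 14.15
position: [0.4513, -0.1849, 0.0555]
tool_rot: [[0.995, -0.099, -0.002], [-0.099, -0.995, 0.0], [-0.002, -0.0, -1.0]]
ft_force: [-6.4, -1.6, 1.9]
grip_width: 0.0
gripper_force: 2.9
```

Contact is made at 6 N. Next I'll follow the arc, turning with the arm at 0.02 rad per row.

>>> {"api": "move_arm", "payload": {
  "jaw": [0, 0, 0, 0, 0, 0],
  "dp": [
    [0.25, 0.036, 0],
    [0.25, 0.036, 0],
    [0.25, 0.036, 0],
    [0.25, 0.036, 0],
    [0.25, 0.036, 0],
    [0.25, 0.036, 0]
  ],
  "turn": [
    [0, 0, -0.02],
    [0, 0, -0.02],
    [0, 0, -0.02],
    [0, 0, -0.02],
    [0, 0, -0.02],
    [0, 0, -0.02]
  ]
}}

```text
time_s: 14.65
position: [0.4655, -0.1873, 0.0555]
tool_rot: [[1.0, 0.022, -0.004], [0.022, -1.0, 0.001], [-0.004, -0.001, -1.0]]
ft_force: [-11.7, -0.3, 6.6]
grip_width: 0.0002
gripper_force: 5.5
```

>>> {"api": "move_arm", "payload": {
  "jaw": [0, 0, 0, 0],
  "dp": [
    [0.25, 0.036, 0],
    [0.25, 0.036, 0],
    [0.25, 0.036, 0],
    [0.25, 0.036, 0]
  ],
  "turn": [
    [0, 0, -0.02],
    [0, 0, -0.02],
    [0, 0, -0.02],
    [0, 0, -0.02]
  ]
}}

```text
time_s: 14.98
position: [0.4746, -0.1881, 0.0555]
tool_rot: [[0.995, 0.102, -0.006], [0.102, -0.995, 0.002], [-0.006, -0.002, -1.0]]
ft_force: [-13.4, -0.5, 7.8]
grip_width: 0.0
gripper_force: 6.9
```

>>> {"api": "move_arm", "payload": {
  "jaw": [0, 0, 0, 0],
  "dp": [
    [0.25, 0.036, 0],
    [0.25, 0.036, 0],
    [0.25, 0.036, 0],
    [0.25, 0.036, 0]
  ],
  "turn": [
    [0, 0, -0.02],
    [0, 0, -0.02],
    [0, 0, -0.02],
    [0, 0, -0.02]
  ]
}}

```text
time_s: 15.32
position: [0.4855, -0.188, 0.0554]
tool_rot: [[0.983, 0.181, -0.004], [0.181, -0.983, 0.002], [-0.004, -0.003, -1.0]]
ft_force: [-8.5, 2.0, 4.9]
grip_width: 0.0002
gripper_force: 4.1
```

>>> {"api": "move_arm", "payload": {
  "jaw": [0, 0, 0, 0],
  "dp": [
    [0.25, 0.03, 0],
    [0.25, 0.03, 0],
    [0.25, 0.03, 0],
    [0.25, 0.03, 0]
  ],
  "turn": [
    [0, 0, -0.02],
    [0, 0, -0.02],
    [0, 0, -0.02],
    [0, 0, -0.02]
  ]
}}

```text
time_s: 15.65
position: [0.4954, -0.1871, 0.0554]
tool_rot: [[0.966, 0.259, -0.005], [0.259, -0.966, 0.002], [-0.004, -0.003, -1.0]]
ft_force: [-9.3, 2.0, 5.1]
grip_width: 0.0003
gripper_force: 4.4
```

>>> {"api": "move_arm", "payload": {
  "jaw": [0, 0, 0, 0, 0],
  "dp": [
    [0.19, 0.024, 0],
    [0.19, 0.024, 0],
    [0.125, 0.018, 0],
    [0.125, 0.018, 0],
    [0, 0, 0]
  ],
  "turn": [
    [0, 0, -0.015],
    [0, 0, -0.015],
    [0, 0, -0.01],
    [0, 0, -0.01],
    [0, 0, 0]
  ]
}}

```text
time_s: 16.07
position: [0.5016, -0.1861, 0.0554]
tool_rot: [[0.952, 0.307, -0.005], [0.307, -0.952, 0.002], [-0.004, -0.003, -1.0]]
ft_force: [-10.2, 2.3, 6.2]
grip_width: 0.0003
gripper_force: 4.6
```

>>> {"api": "move_arm", "payload": {
  "jaw": [0, 0, 0, 0],
  "dp": [
    [0.125, 0.018, 0],
    [0.125, 0.018, 0],
    [0.125, 0.018, 0],
    [0, 0, 0]
  ],
  "turn": [
    [0, 0, -0.01],
    [0, 0, -0.01],
    [0, 0, -0.01],
    [0, 0, 0]
  ]
}}

```text
time_s: 16.4
position: [0.5052, -0.1854, 0.0553]
tool_rot: [[0.942, 0.335, -0.005], [0.335, -0.942, 0.002], [-0.004, -0.004, -1.0]]
ft_force: [-10.8, 1.5, 6.0]
grip_width: -0.0003
gripper_force: 4.7
```

>>> {"api": "move_arm", "payload": {
  "jaw": [0, 0, 0],
  "dp": [
    [0.125, 0.016, 0],
    [0.125, 0.016, 0],
    [0, 0, 0]
  ],
  "turn": [
    [0, 0, -0.01],
    [0, 0, -0.01],
    [0, 0, 0]
  ]
}}

```text
time_s: 16.65
position: [0.5076, -0.1849, 0.0553]
tool_rot: [[0.935, 0.354, -0.005], [0.354, -0.935, 0.002], [-0.004, -0.004, -1.0]]
ft_force: [-10.5, 1.4, 6.0]
grip_width: 0.0001
gripper_force: 4.8
```

>>> {"api": "move_arm", "payload": {
  "jaw": [0, 0, 0],
  "dp": [
    [0.125, 0.016, 0],
    [0.125, 0.016, 0],
    [0, 0, 0]
  ],
  "turn": [
    [0, 0, -0.01],
    [0, 0, -0.01],
    [0, 0, 0]
  ]
}}

```text
time_s: 16.9
position: [0.51, -0.1844, 0.0553]
tool_rot: [[0.928, 0.373, -0.005], [0.373, -0.928, 0.002], [-0.004, -0.004, -1.0]]
ft_force: [-11.2, 0.9, 5.5]
grip_width: 0.0
gripper_force: 4.9
```

>>> {"api": "move_arm", "payload": {
  "jaw": [0, 0, 0],
  "dp": [
    [0.125, 0.016, 0],
    [0.06, 0.008, 0],
    [0, 0, 0]
  ],
  "turn": [
    [0, 0, -0.01],
    [0, 0, -0.005],
    [0, 0, 0]
  ]
}}

```text
time_s: 17.15
position: [0.5116, -0.1839, 0.0553]
tool_rot: [[0.922, 0.386, -0.006], [0.386, -0.922, 0.002], [-0.005, -0.004, -1.0]]
ft_force: [-11.3, 1.5, 5.6]
grip_width: -0.0002
gripper_force: 5.1
```

>>> {"api": "move_arm", "payload": {
  "jaw": [0, 0, 0],
  "dp": [
    [0.125, 0.016, 0],
    [0, 0, 0],
    [0, 0, 0]
  ],
  "turn": [
    [0, 0, -0.01],
    [0, 0, 0],
    [0, 0, 0]
  ]
}}

```text
time_s: 17.4
position: [0.5122, -0.1838, 0.0553]
tool_rot: [[0.919, 0.395, -0.007], [0.395, -0.919, 0.002], [-0.006, -0.004, -1.0]]
ft_force: [-14.8, -0.7, 7.0]
grip_width: -0.0003
gripper_force: 7.0
```

The force is now rising more steeply, so this is the rubber. I'll firm it up a little.

>>> {"api": "move_arm", "payload": {
  "jaw": [0, 0, 0],
  "dp": [
    [0.1, 0.01, 0],
    [0, 0, 0],
    [0, 0, 0]
  ],
  "turn": [
    [0, 0, -0.003],
    [0, 0, 0],
    [0, 0, 0]
  ]
}}

```text
time_s: 17.65
position: [0.5124, -0.1838, 0.0553]
tool_rot: [[0.917, 0.398, -0.009], [0.398, -0.917, 0.001], [-0.007, -0.005, -1.0]]
ft_force: [-18.3, -2.1, 8.7]
grip_width: 0.0001
gripper_force: 9.0
```

>>> {"api": "move_arm", "payload": {
  "jaw": [0, 0, 0, 0],
  "dp": [
    [0.08, 0.01, 0],
    [0, 0, 0],
    [0, 0, 0],
    [0, 0, 0]
  ],
  "turn": [
    [0, 0, -0.003],
    [0, 0, 0],
    [0, 0, 0],
    [0, 0, 0]
  ]
}}

```text
time_s: 17.98
position: [0.5126, -0.1837, 0.0553]
tool_rot: [[0.916, 0.401, -0.01], [0.401, -0.916, 0.001], [-0.009, -0.005, -1.0]]
ft_force: [-22.4, -3.6, 10.3]
grip_width: -0.0
gripper_force: 10.7
```

Run:
```python
from h import *
im,_=cams.get_image("wrist"); cv2.imwrite("pics/w4.png",im[:,:,::-1]); st=observe(); print(st["time_s"],st["position"].round(4),st["ft_force"].round(1))
```

```text
18.0333 [ 0.5126 -0.1837  0.0553] [-21.3  -3.5   9.7]
```

View pics/w4.png

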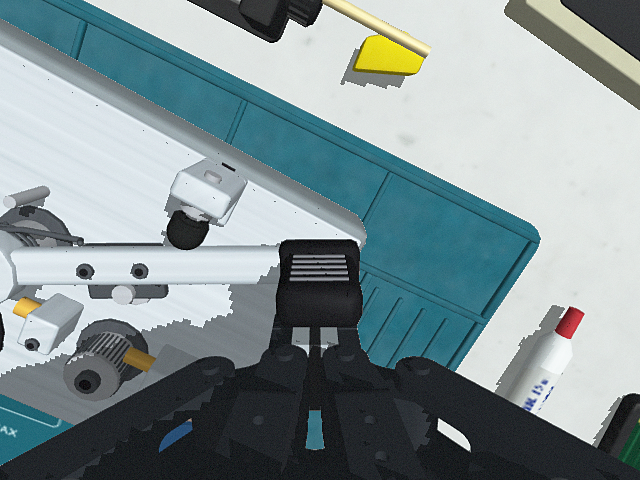

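The bar touches the rubber bumper at (187,245). The fingers sit square against the tab at (320,285) and are holding a steady push of about 21 N. I'm handing the job in.

```bash
python3 -c "
from rig import ticket
print(ticket.close_job())"
```

```text
the job is handed in; nothing more can be done
None
```

The pawl slide is fully home, and the pressure arm went past the click and is held against the rubber stop at about 21 N. Nothing else was touched, and the job is handed in at 18 s.

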